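# Load the furnace tray with the alumina ware

### The job

Load the furnace tray for the ashing run: stand the two ivory alumina crucibles in the round seats, one in each, and lay the two ivory alumina boats lengthwise in the long cradles, one in each, all fully seated. The dark grey nickel crucible and the copper boat would scale in the furnace: leave them where they are on the bench.

Things in the scene. Friction and masses are not known exactly. Their poses are not given: they have to be found in the camera images.
- crucible_1: ivory alumina crucible, an open tapered cup: 34 mm across the rim, 22 mm across the foot, 36 mm high, about 28 g. Origin at the centre of its underside, z up. The same as crucible_2; either goes in either round seat. Take it across the outside of the upper half.
- crucible_2: ivory alumina crucible, the same as crucible_1. Origin at the centre of its underside, z up.
- boat_1: ivory alumina combustion boat, a low trough with rounded ends: 73 mm long (along its y), 16 mm wide (along its x), 10 mm high, about 12 g. Origin at the centre of its underside, z up. The same as boat_2; either goes in either cradle, either end first. Take it across its 16 mm width at mid-length.
- boat_2: ivory alumina combustion boat, the same as boat_1. Origin at the centre of its underside, long along its y.
- nickel_crucible: dark grey metal (nickel) crucible, the same shape and size as the ivory ones. Does not belong on the tray: stays where it stands. Origin at the centre of its underside.
- copper_boat: copper-coloured metal boat, the same shape and size as the ivory ones (long along its y). Does not belong on the tray: stays where it lies. Origin at the centre of its underside.
- round_setter_1: brown fireclay tile with one round seat, fixed in the furnace tray. Tile 76 (its x) x 92 (its y) x 11 mm. Origin: centre of its underside, 3 mm above the bench, z up. The seat is a round recess at its centre, 34 mm across with a chamfered edge, 5 mm deep: floor 6 mm above the origin.
- round_setter_2: brown fireclay tile with one round seat, the same as round_setter_1. The steel tray (172 x 200 mm, rim 12 mm above the bench) holds the four tiles two by two, 3 to 5 mm apart, all turned alike; which tile lies in which corner changes.
- boat_setter_1: brown fireclay tile with a long cradle, fixed in the furnace tray. Tile 76 (its x) x 92 mm (its y). Origin: centre of its underside, 3 mm above the bench, z up. Cradle: a trough along y through the centre, 26 x 82 mm, floor 8 mm above the origin, walls 6 mm high; over the middle 44 mm of its length the sides are open, so that fingers can go down beside a boat.
- boat_setter_2: brown fireclay tile with a long cradle, the same as boat_setter_1, in another corner of the tray.
Not all that is in view belongs to the job. Leave any green look-alike of the boat_1 alone.

How it is judged:
By the outcome, as a careful person would: the job done as asked, in the order asked, and still so for the second after the job is handed in, with the robot touching nothing.
It also fails if it takes over 104 s, if anything falls off the work surface, if the arm or the gripper's body presses on something with over 40 N, if the wrist force passes 120 N, or if a joint passes its speed limit or range.

### The arm

A 6-joint arm with a two-finger parallel gripper is mounted at the origin on a cart in front of the work surface, level with it; the furniture and walls round the work are solid. World frame = base frame: x ahead of the robot, y to its left, z up, the work surface at z = 0. Lengths are in mm, angles in rad, forces in N, time in s.
With the tool pointing down it reaches from about 350 to 875 mm from the base axis. Payload 4.2 kg.
Tool frame: the origin (TCP) lies at the very end of the fingers, on their centre line; the grasp point (between the pads) lies 19 mm behind it; z points along the fingers, y is the line along which they close (so a half turn about z gives the same grasp; the last joint's range is limited). The gripper opens to 87 mm and grips with 3 to 60 N. Pads are 19 mm wide; open, the fingers measure 117 mm over their backs; the gripper's body (75 mm by 190 mm) begins 51 mm behind the grasp point.
Start: joints at [0.259, 0.385, 0.008, 0, -1.194, -0.259], TCP at [624.979, 0.025, 222.55] pointing down, gripper open.
Joint ranges: [-3.14, 3.14], [-1.21, 2.06], [-1.07, 1.41], [-3.16, 2.05], [-2.99, -0.16], [-3.1, 3.1]. Speed limits (rad/s): [2.79, 2.79, 3.14, 3.14, 3.14, 3.14].

### API

Orientations are given as a unit quaternion [w, x, y, z].
In Python, from workcell import manip gives the robot as it stands.
- The arm moves only by the tool step_arm, never from a script. Its argument "motion" is a list of rows, each an object with "dr": the turn, a rotation vector about the tool's x, y, z normalised to -1 to 1, where 1 is 90 degrees, a list of three; "offset": the shift along the tool's x, y, z normalised to -1 to 1, where 1 is 400 mm, a list of three; "gripper": the opening, from 0 (shut) to 1 (fully open). A call has 1 to 10 rows; each row shifts and turns the commanded pose from where the row before left it, along the tool's axes as they then stand; what a row does not reach is not made up. A row lasts 1/10 s, in which the tool goes at most 50 mm and 8.59 degrees, less where a joint would pass 70% of its speed; a pose out of reach is approached as far as the arm can. A call with a number of a shift or a turn outside -1 to 1 is refused whole. A call with a gripper value outside its range is refused whole. The fingers move at their own pace and stop on an object; the grip force is fixed at half the most. Time passes only in rows, so rows that do not move let the fingers close. It gives the time, the measured TCP pose, the force, the opening and the grip force at its end, in the units of the state.
- manip.read_state(): the state, without advancing time (a new reading comes with each control period).
- manip.get_image(name): name is "scene" or "side" or "wrist"; returns a dict with "image" (384x512x3 uint8, blue, green, red), "depth" (384x512 float32, mm along the optical axis (not along the pixel's ray), 0 where there is no reading), "fx", "fy", "cx", "cy" (pixels), "rvec" (rotation vector, rad) and "tvec" (3), from world to camera coordinates, as OpenCV has them; the wrist camera has in their place "mount" (4x4, takes a point from camera to tool coordinates, whose origin is the TCP and whose axes are the flange's). Camera axes: x right, y down, z forward; pixel columns grow to the right and rows downward; lengths in mm; the calibration is good to about 2 mm. A picture is of the moment at which its call begins: read the wrist's pose just before it.
- manip.finish_job(): hands the job in; it is judged then, once.
The state is a dict: "clock": time; "q": joint angles; "joint_velocities": joint speeds; "joint_efforts": joint torques, N m; "ee_pos": TCP position; "tcp_rot": TCP orientation; "ft_force": force on the tool from outside, world axes, zero at the start; "torque": the same for the moment, N m; "gripper_width": finger opening in mm; "grip_force": force on a finger pad.
Only numpy, scipy, OpenCV 4.12 (cv2) and the standard library are available. Lean on these libraries where they do the work, as an engineer would, in place of code of your own. Each camera call takes 0.05 s, during which the arm holds its last target. There are 200 camera calls.

## Working session

There is one attempt and no reset: what is moved stays moved. The work goes in short steps, Python scripts to look and compute and a tool call to move; the robot and the scene stay as the last step left them, time stands still between calls to the robot, and variables do not carry over. Pictures are saved under pics/ and viewed, at most 14 in all, crops included, and the job is handed in when it is done.

Besides the shell and the picture viewer there is one more tool, called by a JSON object that holds its "method" and its "body", one argument or row to a line. step_arm: Moves the arm, as the interface text tells. Scaled input: -1 to 1 covers 400 mm each way for a shift and 90 degrees each way for a turn. Its arguments: {"type":"object","properties":{"motion":{"type":"array"}},"required":["motion"]}

```bash
mkdir -p pics; cat > h.py <<'E'
import numpy as np, cv2
from workcell import manip
from scipy.spatial.transform import Rotation as R
def T(st):
    M=np.eye(4); q=st["tcp_rot"]; M[:3,:3]=R.from_quat([q[1],q[2],q[3],q[0]]).as_matrix(); M[:3,3]=st["ee_pos"]; return M
def grab(name):
    st=manip.read_state(); im=manip.get_image(name)
    if name=="wrist": C=T(st)@np.array(im["mount"])
    else:
        W=np.eye(4); W[:3,:3]=cv2.Rodrigues(np.array(im["rvec"],float))[0]; W[:3,3]=np.ravel(im["tvec"]); C=np.linalg.inv(W)
    im["C"]=C
    v,u=np.mgrid[0:384,0:512]; d=im["depth"]
    P=np.stack([(u-im["cx"])/im["fx"]*d,(v-im["cy"])/im["fy"]*d,d],-1)
    im["P"]=P@C[:3,:3].T+C[:3,3]; im["st"]=st
    return im
E
python3 - <<'E'
from h import *
for n in ["scene","side","wrist"]:
    im=grab(n); cv2.imwrite(f"pics/{n}0.png",im["image"]); np.savez(f"{n}0.npz",P=im["P"],d=im["depth"],i=im["image"],C=im["C"])
    print(n,im["C"].round(2).tolist(),im["fx"])
print(im["st"])
a=[cv2.imread(f"pics/{n}0.png") for n in ["scene","side"]]
E
```

```text
scene [[0.78, -0.38, 0.49, 157.68], [-0.62, -0.49, 0.61, -515.39], [0.01, -0.78, -0.62, 555.61], [0.0, 0.0, 0.0, 1.0]] 411.7036549199956
side [[-0.96, -0.14, 0.25, 345.67], [-0.29, 0.44, -0.85, 707.3], [0.01, -0.88, -0.47, 440.22], [0.0, 0.0, 0.0, 1.0]] 400.942689566828
wrist [[-1.0, 0.0, -0.0, 623.95], [-0.0, 0.96, 0.29, -80.08], [0.0, 0.29, -0.96, 382.61], [0.0, 0.0, 0.0, 1.0]] 302.9357384104535
{'clock': 0.1, 'q': array([ 2.58610403e-01,  3.85471099e-01,  6.76499648e-03, -3.95172382e-04,
       -1.19398984e+00, -2.58613265e-01]), 'joint_velocities': array([-8.64935201e-04, -4.12515956e-03,  3.82782420e-03,  5.61049985e-04,
       -3.30912426e-05,  7.35308915e-04]), 'joint_efforts': array([ 1.65357815e-04, -3.91689312e+01,  1.87934643e+01,  4.23187181e+00,
        1.34990664e-02, -6.93199490e-05]), 'ee_pos': array([6.24469852e+02, 1.33700364e-02, 2.21581041e+02]), 'tcp_rot': array([-7.28706346e-04, -7.07053905e-01,  7.07158992e-01,  6.36280509e-04]), 'ft_force': array([ 0.66480777,  0.73173873, -0.67308518]), 'torque': array([-0.03380586, -0.01773327,  0.01249316]), 'grip_force': 0.0, 'gripper_width': 87.04979253743309}
```

View pics/scene0.png

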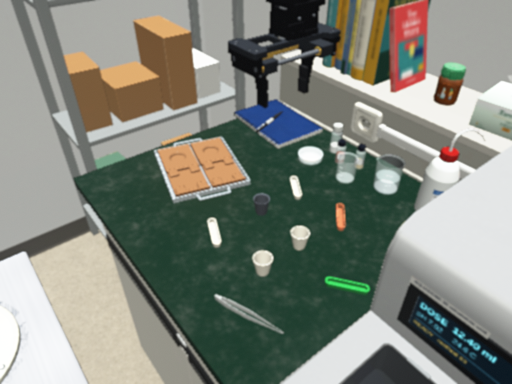

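View pics/wrist0.png

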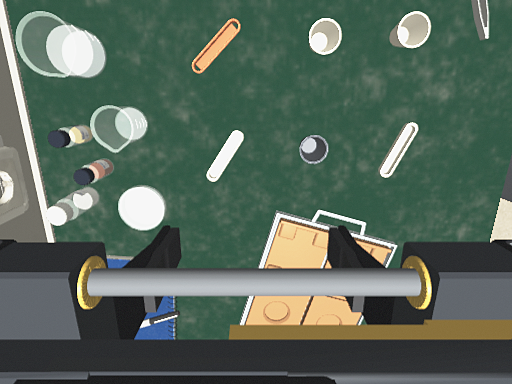

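The scene view shows the tray at (200,167), with ivory boats at (296,187) and (214,232), ivory crucibles at (300,237) and (263,262), nickel at (261,203), the copper boat at (341,216) and a green look-alike at (347,285). In the wrist view the candidates are boats (225,155) and (398,150) and crucibles (325,36) and (411,30). Copper (216,46) and nickel (314,150) are excluded by colour. I'll confirm this in one enlarged crop.

```bash
python3 - <<'E'
from h import *
z=np.load("wrist0.npz"); i=z["i"]; P=z["P"]
cv2.imwrite("pics/crop1.png",cv2.resize(i[0:200,180:450],None,fx=2.9,fy=2.9,interpolation=cv2.INTER_CUBIC))
hsv=cv2.cvtColor(i,cv2.COLOR_BGR2HSV)
m=((hsv[...,1]<70)&(hsv[...,2]>130)&(P[...,2]>2)&(P[...,2]<60)).astype(np.uint8); m[215:]=0
n,l,s,c=cv2.connectedComponentsWithStats(m)
for k in range(1,n):
    if s[k,4]>100:
        p=P[l==k]; (x,y),(w,h),a=cv2.minAreaRect(p[:,:2].astype(np.float32))
        print(c[k].round(),"n",s[k,4],"xy",round(x),round(y),"wh",round(w),round(h),round(a),"z",np.percentile(p[:,2],[5,50,95]).round())
print(P[150,314],P[46,216], P[170,300])
S=np.load("scene0.npz");hs=cv2.cvtColor(S["i"],cv2.COLOR_BGR2HSV);Q=S["P"]
t=(hs[...,0]<18)&(hs[...,1]>70)&(hs[...,2]>120)&(Q[...,2]>5)&(Q[...,2]<25);t[:, :150]=0;t[:,255:]=0
p=Q[t];print(cv2.minAreaRect(p[:,:2].astype(np.float32)),np.percentile(p[:,2],[5,50,95]))
E
```

```text
[ 22. 108.] n 1661 xy 902 -58 wh 11 251 0 z [3. 4. 5.]
[484.  20.] n 130 xy 369 -166 wh 11 41 24 z [ 7.  9. 10.]
[411.  30.] n 1021 xy 458 -149 wh 33 33 75 z [ 3. 24. 35.]
[325.  35.] n 817 xy 549 -143 wh 32 33 4 z [ 2. 25. 36.]
[60. 48.] n 1023 xy 828 -132 wh 45 31 62 z [29. 30. 31.]
[88. 54.] n 1185 xy 801 -126 wh 49 18 80 z [ 8. 36. 58.]
[110. 128.] n 1381 xy 793 -42 wh 87 47 22 z [ 7. 39. 55.]
[398. 149.] n 465 xy 444 -20 wh 73 17 66 z [ 3.  8. 10.]
[224. 156.] n 296 xy 660 -12 wh 72 16 57 z [ 5.  9. 10.]
[314. 149.] n 164 xy 555 -25 wh 32 32 80 z [33. 34. 36.]
[ 13. 180.] n 1201 xy 900 6 wh 94 16 87 z [36. 50. 58.]
[ 93. 172.] n 106 xy 810 1 wh 13 21 21 z [39. 42. 46.]
[141. 202.] n 1184 xy 768 44 wh 39 60 88 z [10. 14. 16.]
[ 81. 200.] n 658 xy 836 38 wh 15 27 43 z [ 6. 35. 56.]
[546.70673238 -18.55159899   2.22597874] [ 665.9869319  -138.07883608    1.47406784] [562.61461642   8.08889833  -1.44303727]
((646.25537109375, 446.4853515625), (774.7785034179688, 173.21417236328125), 67.8232650756836) [10.32093645 14.49801881 18.47062891]
```

View pics/crop1.png

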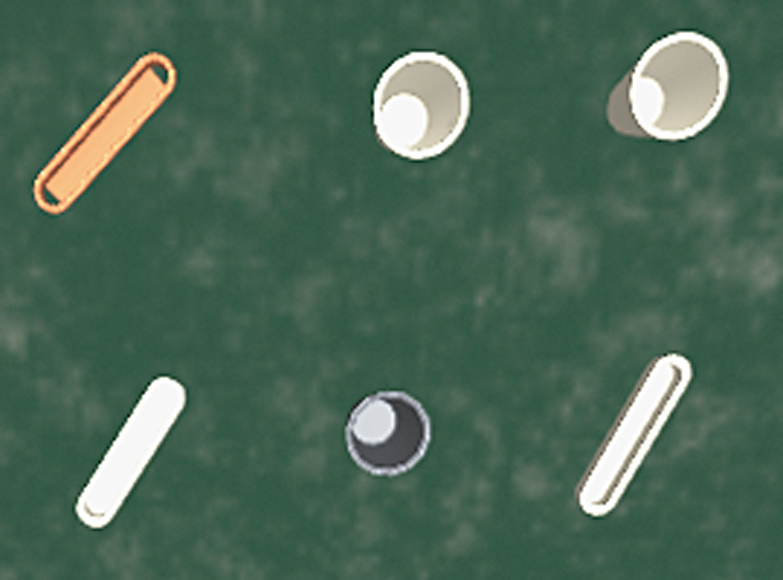

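The crop confirms it: the two ivory crucibles stand upright at (421,105) and (680,86), the ivory boats are at (130,452) and (635,435), and copper, nickel and green are different. The left boat might be upside down, so I'm checking its depth profile and measuring the tray.

```bash
python3 - <<'E'
from h import *
z=np.load("wrist0.npz"); P=z["P"]
for (cx,cy,a) in [(660,-12,57),(444,-20,66)]:
    for off in (90,0):
        t=np.deg2rad(a+off); ax=np.array([np.cos(t),np.sin(t)]); n=np.array([-ax[1],ax[0]])
        d=P[:215,:,:2]-[cx,cy]; u=d@ax; v=d@n
        print(off,[ (b, np.median(P[:215][(abs(u)<20)&(abs(v-b)<1)][:,2]).round(1)) for b in range(-12,13,2)])
S=np.load("scene0.npz");i=S["i"];Q=S["P"];C=S["C"]
hs=cv2.cvtColor(i,cv2.COLOR_BGR2HSV)
t=(hs[...,0]<18)&(hs[...,1]>60)&(hs[...,2]>100)&(Q[...,2]>8)&(Q[...,2]<25)&(Q[...,0]<800)&(Q[...,1]>40)&(Q[...,0]>400)
t=t.astype(np.uint8);t[:130]=0
n,l,s,c=cv2.connectedComponentsWithStats(t)
for k in range(1,n):
  if s[k,4]>60: p=Q[l==k];print(c[k],s[k,4],cv2.minAreaRect(p[:,:2].astype(np.float32)),np.percentile(p[:,2],[5,50,95]))
# orthophoto of tray from scene cam at z=14, 3px/mm
x0,y0,sc=480,60,2
X,Y=np.meshgrid(x0+np.arange(0,560)/sc,y0+np.arange(0,560)/sc)
W=np.linalg.inv(C);pts=np.stack([X,Y,np.full_like(X,14)],-1)@W[:3,:3].T+W[:3,3]
f=411.7
im=cv2.remap(i,(f*pts[...,0]/pts[...,2]+256).astype(np.float32),(f*pts[...,1]/pts[...,2]+192).astype(np.float32),cv2.INTER_CUBIC)
cv2.imwrite("pics/ortho.png",im)
E
```

```text
90 [(-12, np.float64(-0.7)), (-10, np.float64(-0.8)), (-8, np.float64(-0.9)), (-6, np.float64(-0.9)), (-4, np.float64(-1.2)), (-2, np.float64(-0.8)), (0, np.float64(-0.6)), (2, np.float64(-0.9)), (4, np.float64(-0.3)), (6, np.float64(-0.8)), (8, np.float64(-0.6)), (10, np.float64(-0.9)), (12, np.float64(-0.9))]
0 [(-12, np.float64(-1.3)), (-10, np.float64(-1.6)), (-8, np.float64(-0.9)), (-6, np.float64(8.5)), (-4, np.float64(0.1)), (-2, np.float64(0.7)), (0, np.float64(0.2)), (2, np.float64(0.6)), (4, np.float64(0.3)), (6, np.float64(8.4)), (8, np.float64(8.2)), (10, np.float64(-1.4)), (12, np.float64(-1.4))]
90 [(-12, np.float64(-0.1)), (-10, np.float64(-0.6)), (-8, np.float64(0.4)), (-6, np.float64(-0.1)), (-4, np.float64(-0.5)), (-2, np.float64(-0.1)), (0, np.float64(-0.2)), (2, np.float64(0.2)), (4, np.float64(-0.5)), (6, np.float64(-0.1)), (8, np.float64(-0.4)), (10, np.float64(0.2)), (12, np.float64(-0.3))]
0 [(-12, np.float64(-1.2)), (-10, np.float64(-1.4)), (-8, np.float64(0.2)), (-6, np.float64(3.7)), (-4, np.float64(7.8)), (-2, np.float64(1.9)), (0, np.float64(1.0)), (2, np.float64(0.8)), (4, np.float64(0.7)), (6, np.float64(5.7)), (8, np.float64(8.4)), (10, np.float64(nan)), (12, np.float64(0.5))]
[199.15345593 165.84495878] 3154 ((539.4544067382812, 182.80859375), (195.0581817626953, 156.79705810546875), 73.93089294433594) [10.37100743 14.46955097 18.42517508]
  return _methods._mean(a, axis=axis, dtype=dtype,
  ret = ret.dtype.type(ret / rcount)
```

View pics/ortho.png

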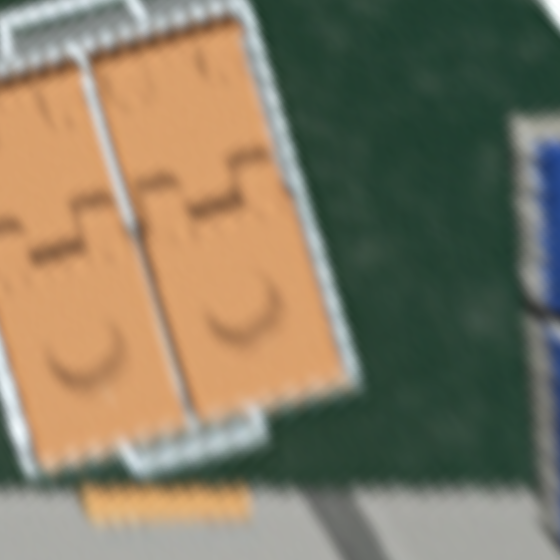

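Both boats are upright troughs, with rims at about 8.5 and floors near 1. The ortho view shows the cradles at (75,130) and (190,90) and the round seats at (87,350) and (245,308). Next I'm moving over the tray to measure it up close.

{"method": "step_arm", "body": {
  "motion": [
    {"dr": [0,0,0],"offset": [-0.118,0.035,0],"gripper": 1},
    {"dr": [0,0,0],"offset": [-0.118,0.035,0],"gripper": 1},
    {"dr": [0,0,0],"offset": [-0.118,0.035,0],"gripper": 1},
    {"dr": [0,0,0],"offset": [-0.118,0.035,0],"gripper": 1},
    {"dr": [0,0,0],"offset": [-0.118,0.035,0],"gripper": 1},
    {"dr": [0,0,0.089],"offset": [0,0,0],"gripper": 1},
    {"dr": [0,0,0.089],"offset": [0,0,0],"gripper": 1},
    {"dr": [0,0,0],"offset": [0,0,0],"gripper": 1},
    {"dr": [0,0,0],"offset": [0,0,0],"gripper": 1}
  ]
}}

```text
clock: 1.05
ee_pos: [554.9, 235.9, 222.3]
tcp_rot: [-0.0, -0.603, 0.798, 0.0]
ft_force: [0.4, -0.6, -0.2]
gripper_width: 87.2
grip_force: 0.0
```

```bash
python3 - <<'E'
from h import *
im=grab("wrist"); cv2.imwrite("pics/tray.png",im["image"]); P=im["P"]; np.savez("tray.npz",P=P,i=im["image"],C=im["C"],d=im["depth"])
st=im["st"]; print(st["clock"],st["ee_pos"],T(st).round(3)[:3,:3].tolist())
hs=cv2.cvtColor(im["image"],cv2.COLOR_BGR2HSV)
t=((hs[...,0]<22)&(hs[...,1]>60)&(hs[...,2]>100)&(P[...,2]>4)&(P[...,2]<25)); t[235:]=0
p=P[t]; print(cv2.minAreaRect(p[:,:2].astype(np.float32)),np.percentile(p[:,2],[2,10,50,90,98]))
E
```

```text
1.05 [554.89559397 235.91472909 222.30611985] [[-0.273, -0.962, -0.0], [-0.962, 0.273, -0.0], [0.0, 0.0, -1.0]]
((538.3040771484375, 184.1433563232422), (189.00636291503906, 157.19740295410156), 74.13955688476562) [ 7.28510953  8.86837889 12.07660506 15.46300775 16.64270017]
```

View pics/tray.png

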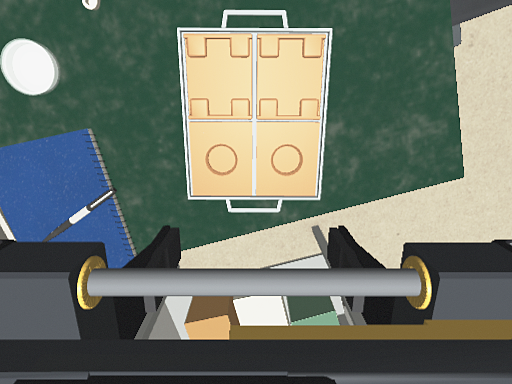

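The tray is now clear. Round seats are at (221.5,159.5) and (286.5,159.5), and cradles are centred near (219,78) and (288,78). I'm computing their world positions.

```bash
python3 - <<'E'
from h import *
z=np.load("tray.npz");P=z["P"];C=z["C"];f=302.936
def px(u,v,zz):
    r=C[:3,:3]@np.array([(u-256)/f,(v-192)/f,1]); s=(zz-C[2,3])/r[2]; return (C[:3,3]+s*r)[:2].round(1)
s1,s2=px(221.5,159.5,14),px(286.5,159.5,14); print("seats",s1,s2,np.linalg.norm(s1-s2))
corners=[px(*c,12) for c in [(179,30),(331,30),(321,198),(190,198)]]
print(corners,"ctr",np.mean(corners,0),[np.linalg.norm(corners[a]-corners[(a+1)%4]) for a in range(4)])
l=(corners[2]+corners[3]-corners[0]-corners[1]); print("ang",np.degrees(np.arctan2(l[1],l[0])))
print("cradles",px(219,57,17),px(219,100,17),px(288,57,17),px(288,100,17))
i=cv2.resize(z["i"][20:210,170:340],None,fx=3.1,fy=3.1,interpolation=cv2.INTER_CUBIC); cv2.imwrite("pics/traycrop.png",i)
W=np.load("wrist0.npz"); f0=W["P"]
# refined boats via rim mask (z>5)
for c in [(660,-12),(444,-20)]:
    m=(np.hypot(f0[...,0]-c[0],f0[...,1]-c[1])<45)&(f0[...,2]>4)&(f0[...,2]<14);m[215:]=0
    print(cv2.minAreaRect(f0[m][:,:2].astype(np.float32)))
for c in [(549,-143),(458,-149)]:
    m=(np.hypot(f0[...,0]-c[0],f0[...,1]-c[1])<28)&(f0[...,2]>31);m[215:]=0
    print(cv2.minEnclosingCircle(f0[m][:,:2].astype(np.float32)))
E
```

```text
seats [591.9 215.8] [514.7 237.7] 80.24618370988111
[array([593.3,  65.7]), array([432.1, 111.4]), array([484.1, 299.1]), array([646.7, 253. ])] ctr [539.05 182.3 ] [np.float64(167.55276780763717), np.float64(194.76983852742705), np.float64(169.00878675382535), np.float64(194.7635746231826)]
ang 74.30109686923083
cradles [558.9 104.5] [573.  148.1] [485.  125.5] [496.2 169.9]
((659.6174926757812, -12.426200866699219), (72.10249328613281, 15.758966445922852), 56.78467559814453)
((443.99249267578125, -19.70370101928711), (72.5733642578125, 16.766128540039062), 65.56820678710938)
((549.3484497070312, -142.8920135498047), 17.094507217407227)
((458.15069580078125, -149.32040405273438), 17.283376693725586)
```

View pics/traycrop.png

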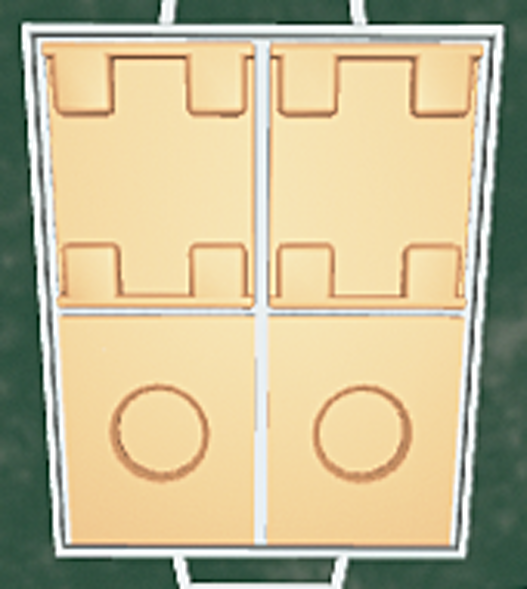

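The crop shows both round seats and both open-sided cradles empty, with post inner edges (113–188, 115–243) and (337–412, 115–243). My targets:

| Feature | x (mm) | y (mm) |
|---|---|---|
| Seat 1 | 592 | 216 |
| Seat 2 | 515 | 238 |
| Cradle 1 | 565.7 | 124.5 |
| Cradle 2 | 488.4 | 146.4 |

The tray angle is 74.2°. I'll place the crucibles first.

```bash
cat > go.py <<'E'
# python3 go.py x y z [x y z ...] : total tool shift (in units of 400 mm) of each leg, at the current yaw
import sys; from h import *
st=manip.read_state(); M=T(st); p=M[:3,3]; a=np.array(sys.argv[1:],float).reshape(-1,3)
print(st["clock"],p.round(1),"yaw",np.degrees(np.arctan2(M[1,1],M[0,1])).round(2),st["gripper_width"].round(1))
for q in a:
    o=M[:3,:3].T@(q-p)/400; print(q,o.round(4),"min rows",int(np.ceil(np.linalg.norm(o)*8)), "per 10",(o/10).round(4)); p=q
E
python3 go.py 549.3 -142.9 80
```

```text
Traceback (most recent call last):
  File "go.py", line 4, in <module>
    print(st["clock"],p.round(1),"yaw",np.degrees(np.arctan2(M[1,1],M[0,1])).round(2),st["gripper_width"].round(1))
                                                                                      ^^^^^^^^^^^^^^^^^^^^^^^^^
AttributeError: 'float' object has no attribute 'round'
```

```bash
sed -i 's/st\["gripper_width"\].round(1)/round(st["gripper_width"],1)/' go.py; python3 go.py 549.3 -142.9 80 549.3 -142.9 10
```

```text
1.1 [555.  235.7 222.3] yaw 164.1 86.9
[ 549.3 -142.9   80. ] [ 0.9141 -0.2458  0.3561] min rows 9 per 10 [ 0.0914 -0.0246  0.0356]
[ 549.3 -142.9   10. ] [-1.00e-04 -1.00e-04  1.75e-01] min rows 2 per 10 [-0.     -0.      0.0175]
```

{"method": "step_arm", "body": {
  "motion": [
    {"dr": [0,0,0],"offset": [0.0914,-0.0246,0.0356],"gripper": 0.7},
    {"dr": [0,0,0],"offset": [0.0914,-0.0246,0.0356],"gripper": 0.7},
    {"dr": [0,0,0],"offset": [0.0914,-0.0246,0.0356],"gripper": 0.7},
    {"dr": [0,0,0],"offset": [0.0914,-0.0246,0.0356],"gripper": 0.7},
    {"dr": [0,0,0],"offset": [0.0914,-0.0246,0.0356],"gripper": 0.7},
    {"dr": [0,0,0],"offset": [0.0914,-0.0246,0.0356],"gripper": 0.7},
    {"dr": [0,0,0],"offset": [0.0914,-0.0246,0.0356],"gripper": 0.7},
    {"dr": [0,0,0],"offset": [0.0914,-0.0246,0.0356],"gripper": 0.7},
    {"dr": [0,0,0],"offset": [0.0914,-0.0246,0.0356],"gripper": 0.7},
    {"dr": [0,0,0],"offset": [0.0914,-0.0246,0.0356],"gripper": 0.7}
  ]
}}

```text
clock: 2.1
ee_pos: [548.5, -144.6, 79.8]
tcp_rot: [0.0, -0.602, 0.798, -0.0]
ft_force: [0.6, 0.7, 0.6]
gripper_width: 60.6
grip_force: 0.0
```

```bash
python3 go.py 549.3 -142.9 10
```

```text
2.1 [ 548.5 -144.6   79.8] yaw 164.06 60.6
[ 549.3 -142.9   10. ] [-0.0046 -0.0007  0.1745] min rows 2 per 10 [-0.0005 -0.0001  0.0174]
```

{"method": "step_arm", "body": {
  "motion": [
    {"dr": [0,0,0],"offset": [0,0,0.06],"gripper": 0.7},
    {"dr": [0,0,0],"offset": [0,0,0.06],"gripper": 0.7},
    {"dr": [0,0,0],"offset": [0,0,0.035],"gripper": 0.7},
    {"dr": [0,0,0],"offset": [0,0,0.02],"gripper": 0.7},
    {"dr": [0,0,0],"offset": [0,0,0],"gripper": 0.7},
    {"dr": [0,0,0],"offset": [0,0,0],"gripper": 0.2},
    {"dr": [0,0,0],"offset": [0,0,0],"gripper": 0.2},
    {"dr": [0,0,0],"offset": [0,0,0],"gripper": 0.2},
    {"dr": [0,0,0],"offset": [0,0,0],"gripper": 0.2},
    {"dr": [0,0,0],"offset": [0,0,0],"gripper": 0.2}
  ]
}}

```text
clock: 3.1
ee_pos: [549.1, -142.5, 10.6]
tcp_rot: [0.0, -0.602, 0.799, -0.0]
ft_force: [-0.2, 0.5, 1.1]
gripper_width: 30.8
grip_force: 29.6
```

```bash
python3 go.py 549.3 -142.9 90 591.9 215.8 70 591.9 215.8 20
```

```text
3.1 [ 549.1 -142.5   10.6] yaw 164.0 30.8
[ 549.3 -142.9   90. ] [ 0.0008 -0.0011 -0.1984] min rows 2 per 10 [ 0.0001 -0.0001 -0.0198]
[591.9 215.8  70. ] [-0.8913  0.1449  0.0501] min rows 8 per 10 [-0.0891  0.0145  0.005 ]
[591.9 215.8  20. ] [0.00e+00 1.00e-04 1.25e-01] min rows 1 per 10 [0.     0.     0.0125]
```

{"method": "step_arm", "body": {
  "motion": [
    {"dr": [0,0,0],"offset": [0,0,-0.04],"gripper": 0.2},
    {"dr": [0,0,0],"offset": [0,0,-0.08],"gripper": 0.2},
    {"dr": [0,0,0],"offset": [0,0,-0.078],"gripper": 0.2}
  ]
}}

```text
clock: 3.4
ee_pos: [548.1, -142.5, 89.9]
tcp_rot: [-0.001, -0.602, 0.799, 0.0]
ft_force: [0.2, -0.5, -0.2]
gripper_width: 31.0
grip_force: 29.7
```

{"method": "step_arm", "body": {
  "motion": [
    {"dr": [0,0,0],"offset": [-0.05,0.008,0],"gripper": 0.2},
    {"dr": [0,0,0],"offset": [-0.1,0.016,0],"gripper": 0.2},
    {"dr": [0,0,0],"offset": [-0.1,0.016,0],"gripper": 0.2},
    {"dr": [0,0,0],"offset": [-0.1,0.016,0.01],"gripper": 0.2},
    {"dr": [0,0,0],"offset": [-0.1,0.016,0.01],"gripper": 0.2},
    {"dr": [0,0,0],"offset": [-0.1,0.016,0.01],"gripper": 0.2},
    {"dr": [0,0,0],"offset": [-0.1,0.016,0.01],"gripper": 0.2},
    {"dr": [0,0,0],"offset": [-0.1,0.016,0.01],"gripper": 0.2},
    {"dr": [0,0,0],"offset": [-0.1,0.017,0],"gripper": 0.2},
    {"dr": [0,0,0],"offset": [-0.041,0.008,0],"gripper": 0.2}
  ]
}}

```text
clock: 4.4
ee_pos: [591.6, 219.5, 69.2]
tcp_rot: [0.001, -0.603, 0.798, -0.0]
ft_force: [0.2, -0.7, -0.1]
gripper_width: 31.1
grip_force: 29.7
```

{"method": "step_arm", "body": {
  "motion": [
    {"dr": [0,0,0],"offset": [0,0,0],"gripper": 0.2},
    {"dr": [0,0,0],"offset": [0,0,0],"gripper": 0.2}
  ]
}}

```text
clock: 4.6
ee_pos: [590.7, 215.6, 69.1]
tcp_rot: [-0.001, -0.602, 0.799, 0.0]
ft_force: [-0.7, 0.5, 0.0]
gripper_width: 31.0
grip_force: 29.7
```

```bash
python3 go.py 591.9 215.8 20
```

```text
4.6 [590.7 215.6  69.1] yaw 163.98 31.0
[591.9 215.8  20. ] [-0.0014 -0.0027  0.1227] min rows 1 per 10 [-0.0001 -0.0003  0.0123]
```

{"method": "step_arm", "body": {
  "motion": [
    {"dr": [0,0,0],"offset": [-0.001,-0.0025,0.05],"gripper": 0.2},
    {"dr": [0,0,0],"offset": [0,0,0.04],"gripper": 0.2},
    {"dr": [0,0,0],"offset": [0,0,0.02],"gripper": 0.2},
    {"dr": [0,0,0],"offset": [0,0,0.01],"gripper": 0.2},
    {"dr": [0,0,0],"offset": [0,0,0.003],"gripper": 0.2},
    {"dr": [0,0,0],"offset": [0,0,0],"gripper": 0.2},
    {"dr": [0,0,0],"offset": [0,0,0],"gripper": 0.2}
  ]
}}

```text
clock: 5.3
ee_pos: [592.8, 216.3, 20.9]
tcp_rot: [0.001, -0.602, 0.799, -0.0]
ft_force: [0.3, 0.8, 0.5]
gripper_width: 31.1
grip_force: 29.7
```

{"method": "step_arm", "body": {
  "motion": [
    {"dr": [0,0,0],"offset": [0,0,0],"gripper": 0.45},
    {"dr": [0,0,0],"offset": [0,0,0],"gripper": 0.6},
    {"dr": [0,0,0],"offset": [0,0,0],"gripper": 0.6},
    {"dr": [0,0,0],"offset": [0,0,-0.04],"gripper": 0.6},
    {"dr": [0,0,0],"offset": [0,0,-0.08],"gripper": 0.6},
    {"dr": [0,0,0],"offset": [0,0,-0.08],"gripper": 0.6}
  ]
}}

```text
clock: 5.9
ee_pos: [591.9, 215.9, 100.5]
tcp_rot: [-0.001, -0.602, 0.799, -0.0]
ft_force: [0.4, 0.1, -0.2]
gripper_width: 51.9
grip_force: 0.0
```

```bash
python3 go.py 458.2 -149.3 90 458.2 -149.3 10
```

```text
5.9 [591.9 215.9 100.5] yaw 163.99 51.9
[ 458.2 -149.3   90. ] [0.9698 0.0695 0.0277] min rows 8 per 10 [0.097  0.0069 0.0028]
[ 458.2 -149.3   10. ] [-0.0003 -0.0002  0.2   ] min rows 2 per 10 [-0.   -0.    0.02]
```

{"method": "step_arm", "body": {
  "motion": [
    {"dr": [0,0,0],"offset": [0.06,0.004,0],"gripper": 0.65},
    {"dr": [0,0,0],"offset": [0.11,0.008,0.0035],"gripper": 0.65},
    {"dr": [0,0,0],"offset": [0.11,0.008,0.0035],"gripper": 0.65},
    {"dr": [0,0,0],"offset": [0.11,0.008,0.0035],"gripper": 0.65},
    {"dr": [0,0,0],"offset": [0.11,0.008,0.0035],"gripper": 0.65},
    {"dr": [0,0,0],"offset": [0.11,0.008,0.0035],"gripper": 0.65},
    {"dr": [0,0,0],"offset": [0.11,0.008,0.0035],"gripper": 0.65},
    {"dr": [0,0,0],"offset": [0.11,0.008,0.0035],"gripper": 0.65},
    {"dr": [0,0,0],"offset": [0.11,0.008,0.0035],"gripper": 0.65},
    {"dr": [0,0,0],"offset": [0.03,0.0015,0],"gripper": 0.65}
  ]
}}

```text
clock: 6.9
ee_pos: [456.4, -151.7, 88.9]
tcp_rot: [-0.0, -0.6, 0.8, 0.0]
ft_force: [0.3, 0.2, -0.5]
gripper_width: 56.8
grip_force: 0.0
```

{"method": "step_arm", "body": {
  "motion": [
    {"dr": [0,0,0],"offset": [0,0,0],"gripper": 0.65},
    {"dr": [0,0,0],"offset": [0,0,0],"gripper": 0.65}
  ]
}}

```text
clock: 7.1
ee_pos: [459.2, -148.9, 89.2]
tcp_rot: [0.0, -0.602, 0.799, -0.0]
ft_force: [0.2, -0.2, 0.0]
gripper_width: 56.5
grip_force: 0.0
```

```bash
python3 go.py 458.2 -149.3 10
```

```text
7.1 [ 459.2 -148.9   89.2] yaw 163.98 56.5
[ 458.2 -149.3   10. ] [0.0017 0.0022 0.1981] min rows 2 per 10 [0.0002 0.0002 0.0198]
```

{"method": "step_arm", "body": {
  "motion": [
    {"dr": [0,0,0],"offset": [0,0,0.07],"gripper": 0.65},
    {"dr": [0,0,0],"offset": [0,0,0.07],"gripper": 0.65},
    {"dr": [0,0,0],"offset": [0,0,0.04],"gripper": 0.65},
    {"dr": [0,0,0],"offset": [0,0,0.019],"gripper": 0.65},
    {"dr": [0,0,0],"offset": [0,0,0],"gripper": 0.65},
    {"dr": [0,0,0],"offset": [0,0,0],"gripper": 0.2},
    {"dr": [0,0,0],"offset": [0,0,0],"gripper": 0.2},
    {"dr": [0,0,0],"offset": [0,0,0],"gripper": 0.2},
    {"dr": [0,0,0],"offset": [0,0,0],"gripper": 0.2},
    {"dr": [0,0,0],"offset": [0,0,0],"gripper": 0.2}
  ]
}}

```text
clock: 8.1
ee_pos: [458.9, -149.2, 9.9]
tcp_rot: [0.0, -0.602, 0.799, -0.0]
ft_force: [-0.9, 0.0, 2.5]
gripper_width: 30.4
grip_force: 29.5
```

{"method": "step_arm", "body": {
  "motion": [
    {"dr": [0,0,0],"offset": [0,0,-0.04],"gripper": 0.2},
    {"dr": [0,0,0],"offset": [0,0,-0.08],"gripper": 0.2},
    {"dr": [0,0,0],"offset": [0,0,-0.08],"gripper": 0.2},
    {"dr": [0,0,0],"offset": [0,0,0],"gripper": 0.2}
  ]
}}

```text
clock: 8.5
ee_pos: [461.7, -149.4, 93.5]
tcp_rot: [0.004, -0.602, 0.798, -0.003]
ft_force: [-0.7, 0.3, 0.5]
gripper_width: 30.6
grip_force: 29.7
```

```bash
python3 go.py 514.7 237.7 75
```

```text
8.5 [ 461.7 -149.4   93.5] yaw 164.03 30.6
[514.7 237.7  75. ] [-0.9668  0.1393  0.0468] min rows 8 per 10 [-0.0967  0.0139  0.0047]
```

{"method": "step_arm", "body": {
  "motion": [
    {"dr": [0,0,0],"offset": [-0.05,0.007,0],"gripper": 0.2},
    {"dr": [0,0,0],"offset": [-0.11,0.015,0],"gripper": 0.2},
    {"dr": [0,0,0],"offset": [-0.11,0.015,0],"gripper": 0.2},
    {"dr": [0,0,0],"offset": [-0.11,0.015,0.008],"gripper": 0.2},
    {"dr": [0,0,0],"offset": [-0.11,0.015,0.01],"gripper": 0.2},
    {"dr": [0,0,0],"offset": [-0.11,0.015,0.01],"gripper": 0.2},
    {"dr": [0,0,0],"offset": [-0.11,0.015,0.01],"gripper": 0.2},
    {"dr": [0,0,0],"offset": [-0.11,0.015,0],"gripper": 0.2},
    {"dr": [0,0,0],"offset": [-0.11,0.015,0],"gripper": 0.2},
    {"dr": [0,0,0],"offset": [-0.039,0.005,0],"gripper": 0.2}
  ]
}}

```text
clock: 9.5
ee_pos: [515.3, 241.7, 73.5]
tcp_rot: [0.001, -0.603, 0.798, -0.0]
ft_force: [-0.2, -1.0, 0.6]
gripper_width: 30.6
grip_force: 29.7
```

{"method": "step_arm", "body": {
  "motion": [
    {"dr": [0,0,0],"offset": [0,0,0],"gripper": 0.2},
    {"dr": [0,0,0],"offset": [0,0,0],"gripper": 0.2},
    {"dr": [0,0,0],"offset": [0,0,0],"gripper": 0.2}
  ]
}}

```text
clock: 9.8
ee_pos: [514.2, 236.5, 73.8]
tcp_rot: [-0.001, -0.601, 0.799, 0.0]
ft_force: [-0.0, -0.5, 0.7]
gripper_width: 30.4
grip_force: 29.7
```

```bash
python3 go.py 514.7 237.7 20
```

```text
9.8 [514.2 236.5  73.8] yaw 163.89 30.4
[514.7 237.7  20. ] [-0.0035 -0.0005  0.1344] min rows 2 per 10 [-0.0004 -0.      0.0134]
```

{"method": "step_arm", "body": {
  "motion": [
    {"dr": [0,0,0],"offset": [-0.001,0,0.05],"gripper": 0.2},
    {"dr": [0,0,0],"offset": [0,0,0.05],"gripper": 0.2},
    {"dr": [0,0,0],"offset": [0,0,0.02],"gripper": 0.2},
    {"dr": [0,0,0],"offset": [0,0,0.01],"gripper": 0.2},
    {"dr": [0,0,0],"offset": [0,0,0.005],"gripper": 0.2},
    {"dr": [0,0,0],"offset": [0,0,0],"gripper": 0.2},
    {"dr": [0,0,0],"offset": [0,0,0],"gripper": 0.2}
  ]
}}

```text
clock: 10.5
ee_pos: [515.3, 238.6, 20.9]
tcp_rot: [0.001, -0.602, 0.799, -0.0]
ft_force: [-0.5, 0.3, -0.4]
gripper_width: 31.1
grip_force: 29.7
```

{"method": "step_arm", "body": {
  "motion": [
    {"dr": [0,0,0],"offset": [0,0,0],"gripper": 0.45},
    {"dr": [0,0,0],"offset": [0,0,0],"gripper": 0.6},
    {"dr": [0,0,0],"offset": [0,0,0],"gripper": 0.6},
    {"dr": [0,0,0],"offset": [0,0,-0.04],"gripper": 0.6},
    {"dr": [0,0,0],"offset": [0,0,-0.08],"gripper": 0.6},
    {"dr": [0,0,0],"offset": [0,0,-0.08],"gripper": 0.6}
  ]
}}

```text
clock: 11.1
ee_pos: [514.5, 238.1, 100.6]
tcp_rot: [-0.001, -0.602, 0.799, -0.0]
ft_force: [0.9, 0.2, 0.3]
gripper_width: 52.2
grip_force: 0.0
```

```bash
python3 go.py 659.6 -12.4 100
```

```text
11.1 [514.5 238.1 100.6] yaw 163.99 52.2
[659.6 -12.4 100. ] [ 0.5018 -0.5214  0.0018] min rows 6 per 10 [ 0.0502 -0.0521  0.0002]
```

{"method": "step_arm", "body": {
  "motion": [
    {"dr": [0,0,0],"offset": [0.0602,-0.0614,0],"gripper": 0.55},
    {"dr": [0,0,0],"offset": [0.0802,-0.0834,0],"gripper": 0.55},
    {"dr": [0,0,0],"offset": [0.0802,-0.0834,0],"gripper": 0.55},
    {"dr": [0,0,0],"offset": [0.0802,-0.0834,0],"gripper": 0.55},
    {"dr": [0,0,0],"offset": [0.0802,-0.0834,0],"gripper": 0.55},
    {"dr": [0,0,0],"offset": [0.0802,-0.0834,0],"gripper": 0.55},
    {"dr": [0,0,0],"offset": [0.0406,-0.043,0],"gripper": 0.55},
    {"dr": [0,0,0.0637],"offset": [0,0,0],"gripper": 0.55},
    {"dr": [0,0,0.0637],"offset": [0,0,0],"gripper": 0.55},
    {"dr": [0,0,0.0637],"offset": [0,0,0],"gripper": 0.55}
  ]
}}

```text
clock: 12.1
ee_pos: [659.9, -12.7, 99.9]
tcp_rot: [-0.0, -0.473, 0.881, 0.0]
ft_force: [-0.8, 0.4, 0.3]
gripper_width: 48.3
grip_force: 0.0
```

{"method": "step_arm", "body": {
  "motion": [
    {"dr": [0,0,0],"offset": [0,0,0],"gripper": 0.55},
    {"dr": [0,0,0],"offset": [0,0,0],"gripper": 0.55}
  ]
}}

```text
clock: 12.3
ee_pos: [659.9, -12.1, 100.1]
tcp_rot: [-0.0, -0.476, 0.879, 0.0]
ft_force: [-0.2, 0.4, -0.3]
gripper_width: 47.7
grip_force: 0.0
```

```bash
python3 go.py 659.6 -12.4 3
```

```text
12.3 [659.9 -12.1 100.1] yaw 146.91 47.7
[659.6 -12.4   3. ] [1.100e-03 1.000e-04 2.428e-01] min rows 2 per 10 [0.0001 0.     0.0243]
```

{"method": "step_arm", "body": {
  "motion": [
    {"dr": [0,0,0],"offset": [0,0,0.06],"gripper": 0.55},
    {"dr": [0,0,0],"offset": [0,0,0.08],"gripper": 0.55},
    {"dr": [0,0,0],"offset": [0,0,0.06],"gripper": 0.55},
    {"dr": [0,0,0],"offset": [0,0,0.03],"gripper": 0.55},
    {"dr": [0,0,0],"offset": [0,0,0.012],"gripper": 0.55},
    {"dr": [0,0,0],"offset": [0,0,0],"gripper": 0.55},
    {"dr": [0,0,0],"offset": [0,0,0],"gripper": 0.55}
  ]
}}

```text
clock: 13.0
ee_pos: [661.0, -11.9, 4.7]
tcp_rot: [0.001, -0.476, 0.88, -0.001]
ft_force: [0.2, 0.3, 0.7]
gripper_width: 47.6
grip_force: 0.0
```

{"method": "step_arm", "body": {
  "motion": [
    {"dr": [0,0,0],"offset": [0,0,0],"gripper": 0.3},
    {"dr": [0,0,0],"offset": [0,0,0],"gripper": 0.1},
    {"dr": [0,0,0],"offset": [0,0,0],"gripper": 0.1},
    {"dr": [0,0,0],"offset": [0,0,0],"gripper": 0.1},
    {"dr": [0,0,0],"offset": [0,0,0],"gripper": 0.1},
    {"dr": [0,0,0],"offset": [0,0,0],"gripper": 0.1}
  ]
}}

```text
clock: 13.6
ee_pos: [660.0, -12.1, 3.5]
tcp_rot: [0.0, -0.475, 0.88, -0.0]
ft_force: [0.4, -0.2, 0.9]
gripper_width: 15.3
grip_force: 30.0
```

{"method": "step_arm", "body": {
  "motion": [
    {"dr": [0,0,0],"offset": [0,0,-0.03],"gripper": 0.1},
    {"dr": [0,0,0],"offset": [0,0,-0.07],"gripper": 0.1},
    {"dr": [0,0,0],"offset": [0,0,-0.07],"gripper": 0.1},
    {"dr": [0,0,-0.064],"offset": [0,0,0],"gripper": 0.1},
    {"dr": [0,0,-0.064],"offset": [0,0,0],"gripper": 0.1},
    {"dr": [0,0,-0.064],"offset": [0,0,0],"gripper": 0.1},
    {"dr": [0,0,0],"offset": [0,0,0],"gripper": 0.1},
    {"dr": [0,0,0],"offset": [0,0,0],"gripper": 0.1}
  ]
}}

```text
clock: 14.4
ee_pos: [660.1, -12.1, 71.9]
tcp_rot: [0.0, -0.601, 0.799, -0.0]
ft_force: [0.6, -0.9, -0.0]
gripper_width: 15.4
grip_force: 30.0
```

```bash
python3 go.py 565.7 124.5 60; python3 - <<'E'
from h import *
im=grab("side"); cv2.imwrite("pics/side1.png",im["image"])
E
```

```text
14.4 [660.1 -12.1  71.9] yaw 163.94 15.4
[565.7 124.5  60. ] [-0.2629  0.3212  0.0296] min rows 4 per 10 [-0.0263  0.0321  0.003 ]
```

View pics/side1.png

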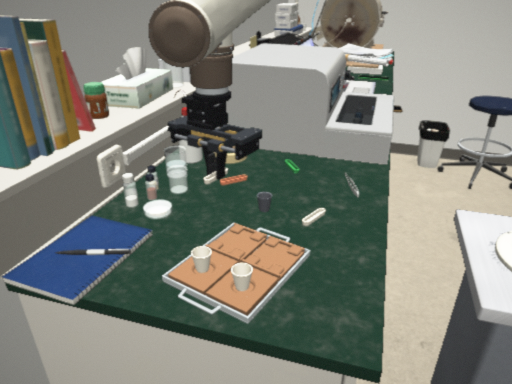

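The side view shows both crucibles in their seats at (202,260) and (242,278). The boat is held level at (216,175), and nickel and copper are untouched.

{"method": "step_arm", "body": {
  "motion": [
    {"dr": [0,0,0],"offset": [-0.02,0.025,0],"gripper": 0.1},
    {"dr": [0,0,0],"offset": [-0.045,0.055,0],"gripper": 0.1},
    {"dr": [0,0,0],"offset": [-0.05,0.06,0],"gripper": 0.1},
    {"dr": [0,0,0],"offset": [-0.05,0.06,0],"gripper": 0.1},
    {"dr": [0,0,0],"offset": [-0.05,0.06,0],"gripper": 0.1},
    {"dr": [0,0,0],"offset": [-0.035,0.045,0.015],"gripper": 0.1},
    {"dr": [0,0,0],"offset": [-0.0129,0.0162,0.0146],"gripper": 0.1},
    {"dr": [0,0,0],"offset": [0,0,0],"gripper": 0.1},
    {"dr": [0,0,0],"offset": [0,0,0],"gripper": 0.1},
    {"dr": [0,0,0],"offset": [0,0,0],"gripper": 0.1}
  ]
}}

```text
clock: 15.45
ee_pos: [565.9, 123.7, 59.6]
tcp_rot: [0.0, -0.602, 0.799, -0.0]
ft_force: [-0.1, 0.3, 0.3]
gripper_width: 15.5
grip_force: 30.0
```

```bash
python3 go.py 565.7 124.5 15.5
```

```text
15.45 [565.9 123.7  59.6] yaw 163.99 15.5
[565.7 124.5  15.5] [-0.0017  0.0011  0.1103] min rows 1 per 10 [-0.0002  0.0001  0.011 ]
```

{"method": "step_arm", "body": {
  "motion": [
    {"dr": [0,0,0],"offset": [-0.001,0,0.03],"gripper": 0.1},
    {"dr": [0,0,0],"offset": [0,0,0.04],"gripper": 0.1},
    {"dr": [0,0,0],"offset": [0,0,0.025],"gripper": 0.1},
    {"dr": [0,0,0],"offset": [0,0,0.012],"gripper": 0.1},
    {"dr": [0,0,0],"offset": [0,0,0.005],"gripper": 0.1},
    {"dr": [0,0,0],"offset": [0,0,0],"gripper": 0.1},
    {"dr": [0,0,0],"offset": [0,0,0],"gripper": 0.1},
    {"dr": [0,0,0],"offset": [0,0,0],"gripper": 0.1}
  ]
}}

```text
clock: 16.25
ee_pos: [565.7, 124.9, 15.0]
tcp_rot: [0.0, -0.602, 0.798, -0.0]
ft_force: [1.2, 0.2, -0.0]
gripper_width: 15.2
grip_force: 30.0
```

```bash
python3 go.py; python3 -c "
from h import *
print(manip.read_state()['ft_force'])"
```

```text
16.25 [565.7 124.9  15. ] yaw 164.06 15.2
[ 1.1739047   0.15348675 -0.00807528]
```

Release (small opening), retreat, then on to boat 2.

{"method": "step_arm", "body": {
  "motion": [
    {"dr": [0,0,0],"offset": [0,0,0],"gripper": 0.22},
    {"dr": [0,0,0],"offset": [0,0,0],"gripper": 0.32},
    {"dr": [0,0,0],"offset": [0,0,0],"gripper": 0.35},
    {"dr": [0,0,0],"offset": [0,0,0],"gripper": 0.35},
    {"dr": [0,0,0],"offset": [0,0,-0.03],"gripper": 0.35},
    {"dr": [0,0,0],"offset": [0,0,-0.08],"gripper": 0.35},
    {"dr": [0,0,0],"offset": [0,0,-0.08],"gripper": 0.35},
    {"dr": [0,0,0],"offset": [0,0,0],"gripper": 0.5}
  ]
}}

```text
clock: 17.05
ee_pos: [568.8, 126.0, 96.5]
tcp_rot: [0.005, -0.603, 0.798, -0.002]
ft_force: [0.7, 0.5, 0.7]
gripper_width: 33.2
grip_force: 0.0
```

```bash
python3 go.py 444 -19.7 90
```

```text
17.05 [568.8 126.   96.5] yaw 164.14 33.2
[444.  -19.7  90. ] [0.4359 0.2008 0.0117] min rows 4 per 10 [0.0436 0.0201 0.0012]
```

{"method": "step_arm", "body": {
  "motion": [
    {"dr": [0,0,0],"offset": [0.04,0.02,0],"gripper": 0.55},
    {"dr": [0,0,0],"offset": [0.08,0.035,0],"gripper": 0.55},
    {"dr": [0,0,0],"offset": [0.09,0.04,0],"gripper": 0.55},
    {"dr": [0,0,0],"offset": [0.09,0.04,0],"gripper": 0.55},
    {"dr": [0,0,0],"offset": [0.09,0.04,0],"gripper": 0.55},
    {"dr": [0,0,0],"offset": [0.041,0.018,0],"gripper": 0.55},
    {"dr": [0,0,0.047],"offset": [0,0,0],"gripper": 0.55},
    {"dr": [0,0,0.047],"offset": [0,0,0],"gripper": 0.55},
    {"dr": [0,0,0],"offset": [0,0,0],"gripper": 0.55},
    {"dr": [0,0,0],"offset": [0,0,0],"gripper": 0.55}
  ]
}}

```text
clock: 18.05
ee_pos: [444.3, -19.7, 90.9]
tcp_rot: [0.0, -0.542, 0.84, -0.0]
ft_force: [0.3, -1.2, 0.2]
gripper_width: 47.4
grip_force: 0.0
```

```bash
python3 go.py 444 -19.7 3
```

```text
18.05 [444.3 -19.7  90.9] yaw 155.7 47.4
[444.  -19.7   3. ] [0.0005 0.0007 0.2197] min rows 2 per 10 [0.     0.0001 0.022 ]
```

{"method": "step_arm", "body": {
  "motion": [
    {"dr": [0,0,0],"offset": [0,0,0.05],"gripper": 0.55},
    {"dr": [0,0,0],"offset": [0,0,0.07],"gripper": 0.55},
    {"dr": [0,0,0],"offset": [0,0,0.058],"gripper": 0.55},
    {"dr": [0,0,0],"offset": [0,0,0.03],"gripper": 0.55},
    {"dr": [0,0,0],"offset": [0,0,0.011],"gripper": 0.55},
    {"dr": [0,0,0],"offset": [0,0,0],"gripper": 0.55},
    {"dr": [0,0,0],"offset": [0,0,0],"gripper": 0.55}
  ]
}}

```text
clock: 18.75
ee_pos: [444.5, -19.6, 3.6]
tcp_rot: [0.001, -0.542, 0.84, -0.0]
ft_force: [0.3, 0.9, 0.3]
gripper_width: 47.9
grip_force: 0.0
```

{"method": "step_arm", "body": {
  "motion": [
    {"dr": [0,0,0],"offset": [0,0,0],"gripper": 0.3},
    {"dr": [0,0,0],"offset": [0,0,0],"gripper": 0.1},
    {"dr": [0,0,0],"offset": [0,0,0],"gripper": 0.1},
    {"dr": [0,0,0],"offset": [0,0,0],"gripper": 0.1},
    {"dr": [0,0,0],"offset": [0,0,0],"gripper": 0.1},
    {"dr": [0,0,0],"offset": [0,0,0],"gripper": 0.1}
  ]
}}

```text
clock: 19.35
ee_pos: [443.8, -19.9, 3.2]
tcp_rot: [0.0, -0.542, 0.841, -0.0]
ft_force: [0.2, -0.5, 2.2]
gripper_width: 15.4
grip_force: 30.0
```

{"method": "step_arm", "body": {
  "motion": [
    {"dr": [0,0,0],"offset": [0,0,-0.03],"gripper": 0.1},
    {"dr": [0,0,0],"offset": [0,0,-0.07],"gripper": 0.1},
    {"dr": [0,0,0],"offset": [0,0,-0.07],"gripper": 0.1},
    {"dr": [0,0,-0.047],"offset": [0,0,0],"gripper": 0.1},
    {"dr": [0,0,-0.047],"offset": [0,0,0],"gripper": 0.1},
    {"dr": [0,0,0],"offset": [0,0,0],"gripper": 0.1},
    {"dr": [0,0,0],"offset": [0,0,0],"gripper": 0.1},
    {"dr": [0,0,0],"offset": [0,0,0],"gripper": 0.1}
  ]
}}

```text
clock: 20.15
ee_pos: [443.6, -20.0, 70.9]
tcp_rot: [-0.0, -0.602, 0.799, 0.0]
ft_force: [0.4, -0.2, -0.1]
gripper_width: 15.4
grip_force: 30.0
```

```bash
python3 go.py 488.4 146.4 60
```

```text
20.15 [443.6 -20.   70.9] yaw 164.0 15.4
[488.4 146.4  60. ] [-0.4306  0.007   0.027 ] min rows 4 per 10 [-0.0431  0.0007  0.0027]
```

{"method": "step_arm", "body": {
  "motion": [
    {"dr": [0,0,0],"offset": [-0.04,0.001,0],"gripper": 0.1},
    {"dr": [0,0,0],"offset": [-0.08,0.001,0],"gripper": 0.1},
    {"dr": [0,0,0],"offset": [-0.09,0.001,0],"gripper": 0.1},
    {"dr": [0,0,0],"offset": [-0.09,0.001,0],"gripper": 0.1},
    {"dr": [0,0,0],"offset": [-0.07,0.001,0],"gripper": 0.1},
    {"dr": [0,0,0],"offset": [-0.045,0.001,0.015],"gripper": 0.1},
    {"dr": [0,0,0],"offset": [-0.015,0.001,0.012],"gripper": 0.1},
    {"dr": [0,0,0],"offset": [0,0,0],"gripper": 0.1},
    {"dr": [0,0,0],"offset": [0,0,0],"gripper": 0.1},
    {"dr": [0,0,0],"offset": [0,0,0],"gripper": 0.1}
  ]
}}

```text
clock: 21.15
ee_pos: [487.9, 145.1, 60.2]
tcp_rot: [-0.0, -0.602, 0.799, 0.0]
ft_force: [0.5, -0.4, 0.1]
gripper_width: 15.5
grip_force: 30.0
```

```bash
python3 go.py 488.4 146.4 15
```

```text
21.15 [487.9 145.1  60.2] yaw 163.98 15.5
[488.4 146.4  15. ] [-0.0035 -0.0003  0.1131] min rows 1 per 10 [-0.0003 -0.      0.0113]
```

{"method": "step_arm", "body": {
  "motion": [
    {"dr": [0,0,0],"offset": [-0.002,0,0.03],"gripper": 0.1},
    {"dr": [0,0,0],"offset": [0,0,0.04],"gripper": 0.1},
    {"dr": [0,0,0],"offset": [0,0,0.025],"gripper": 0.1},
    {"dr": [0,0,0],"offset": [0,0,0.013],"gripper": 0.1},
    {"dr": [0,0,0],"offset": [0,0,0.005],"gripper": 0.1},
    {"dr": [0,0,0],"offset": [0,0,0],"gripper": 0.1},
    {"dr": [0,0,0],"offset": [0,0,0],"gripper": 0.1},
    {"dr": [0,0,0],"offset": [0,0,0],"gripper": 0.1}
  ]
}}

```text
clock: 21.95
ee_pos: [488.9, 147.3, 15.6]
tcp_rot: [0.001, -0.602, 0.798, -0.0]
ft_force: [0.1, 0.1, -0.9]
gripper_width: 15.2
grip_force: 30.0
```

{"method": "step_arm", "body": {
  "motion": [
    {"dr": [0,0,0],"offset": [0,0,0],"gripper": 0.22},
    {"dr": [0,0,0],"offset": [0,0,0],"gripper": 0.32},
    {"dr": [0,0,0],"offset": [0,0,0],"gripper": 0.35},
    {"dr": [0,0,0],"offset": [0,0,0],"gripper": 0.35},
    {"dr": [0,0,0],"offset": [0,0,-0.03],"gripper": 0.35},
    {"dr": [0,0,0],"offset": [0,0,-0.08],"gripper": 0.35},
    {"dr": [0,0,0],"offset": [0,0,-0.08],"gripper": 0.35},
    {"dr": [0,0,0],"offset": [0,0,0],"gripper": 0.5}
  ]
}}

```text
clock: 22.75
ee_pos: [491.7, 148.7, 96.3]
tcp_rot: [0.005, -0.603, 0.798, -0.001]
ft_force: [0.0, 1.4, -0.1]
gripper_width: 33.3
grip_force: 0.0
```

```bash
python3 go.py 554.9 235.9 222
```

```text
22.75 [491.7 148.7  96.3] yaw 164.13 33.3
[554.9 235.9 222. ] [-0.2551 -0.0949 -0.3116] min rows 4 per 10 [-0.0255 -0.0095 -0.0312]
```

Going up first, then over, and looking.

{"method": "step_arm", "body": {
  "motion": [
    {"dr": [0,0,0],"offset": [0,0,-0.08],"gripper": 0.5},
    {"dr": [0,0,0],"offset": [0,0,-0.1],"gripper": 0.5},
    {"dr": [0,0,0],"offset": [0,0,-0.1],"gripper": 0.5},
    {"dr": [0,0,0],"offset": [-0.06,-0.02,-0.04],"gripper": 1},
    {"dr": [0,0,0],"offset": [-0.07,-0.03,0],"gripper": 1},
    {"dr": [0,0,0],"offset": [-0.07,-0.03,0],"gripper": 1},
    {"dr": [0,0,0],"offset": [-0.06,-0.02,0],"gripper": 1},
    {"dr": [0,0,0],"offset": [0,0,0],"gripper": 1},
    {"dr": [0,0,0],"offset": [0,0,0],"gripper": 1},
    {"dr": [0,0,0],"offset": [0,0,0],"gripper": 1}
  ]
}}

```text
clock: 23.75
ee_pos: [555.0, 235.4, 219.1]
tcp_rot: [-0.0, -0.602, 0.798, 0.0]
ft_force: [-0.4, -0.8, -0.2]
gripper_width: 85.2
grip_force: 0.0
```

```bash
python3 - <<'E'
from h import *
im=grab("wrist"); P=im["P"]; i=im["image"]
cv2.imwrite("pics/final.png",cv2.resize(i[0:225,150:370],None,fx=2.6,fy=2.6,interpolation=cv2.INTER_CUBIC))
for nm,c in [("s1",(591.9,215.8)),("s2",(514.7,237.7))]:
    m=(np.hypot(P[...,0]-c[0],P[...,1]-c[1])<25)&(P[...,2]>35);m[235:]=0
    print(nm,cv2.minEnclosingCircle(P[m][:,:2].astype(np.float32)),np.percentile(P[m][:,2],[10,50,95]))
for nm,c in [("c1",(565.7,124.5)),("c2",(488.4,146.4))]:
    hs=cv2.cvtColor(i,cv2.COLOR_BGR2HSV)
    m=(np.hypot(P[...,0]-c[0],P[...,1]-c[1])<42)&(hs[...,1]<45)&(hs[...,2]>150)&(P[...,2]>12);m[235:]=0
    n,l,s,_=cv2.connectedComponentsWithStats(m.astype(np.uint8)); k=1+np.argmax(s[1:,4]); m=l==k
    print(nm,cv2.minAreaRect(P[m][:,:2].astype(np.float32)),np.percentile(P[m][:,2],[5,50,80,95]))
E
```

```text
s1 ((592.9296875, 215.81784057617188), 16.96648406982422) [ 38.30202328  43.97148529 227.70410337]
s2 ((513.9805908203125, 238.6373748779297), 17.019786834716797) [ 38.24853074  44.0732805  228.35004865]
c1 ((564.5137939453125, 125.10893249511719), (72.22671508789062, 16.005054473876953), 73.70476531982422) [12.17782772 19.17765245 20.0730715  20.81880866]
c2 ((487.2240295410156, 147.7047882080078), (71.27615356445312, 16.832305908203125), 74.05641174316406) [12.12448919 19.15450286 20.1219641  20.77195214]
```

View pics/final.png

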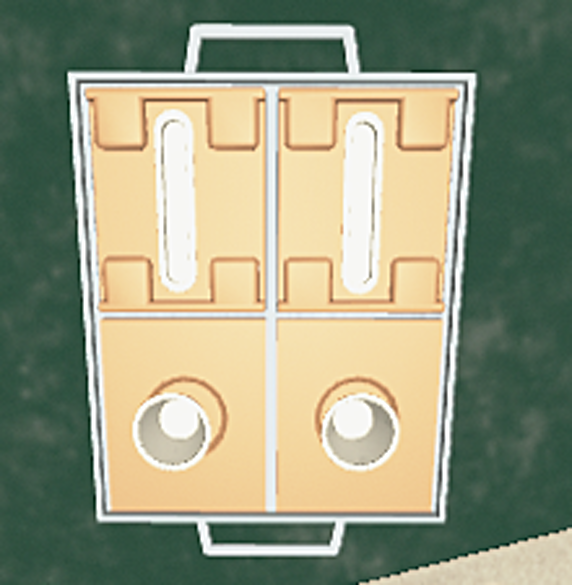

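The view shows both crucibles upright in their seats, rims at about 44 mm, and both boats flat between the cradle posts, rims at about 20 mm. All four are fully seated.

```bash
python3 -c "
from workcell import manip
print(manip.finish_job())"
```

```text
the job is handed in; nothing more can be done
None
```

The job is handed in after about 24 s on the robot clock: both ivory crucibles are in the round seats and both ivory boats in the long cradles, all fully seated in the last camera check, and I never gripped the nickel crucible or the copper boat.

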